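Steer a long tube rack past a post into its parking bay

ROBOT

A 6-joint arm with a two-finger parallel gripper is mounted at the origin on the work surface. World frame = base frame: x ahead of the robot, y to its left, z up, the work surface at z = 0. Lengths are in m, angles in rad, forces in N, time in s.
With the tool pointing down it reaches from about 0.35 to 0.975 m from the base axis. Payload 4.9 kg.
Tool frame: the origin (TCP) lies between the finger pads; the fingertips stand 19 mm ahead of it and the grasp point (between the pads) is the TCP; z points along the fingers, y is the line along which they close (so a half turn about z gives the same grasp; the last joint's range is limited). The gripper opens to 85 mm and grips with 20 to 120 N. Pads are 22 mm wide; open, the fingers measure 114 mm over their backs; the gripper's body (76 mm by 85 mm) begins 54 mm behind the grasp point. The pads swing forward as they close: fully open they stand 13 mm farther back than shut.
Start: joints at [-1.312, 0.053, 1.613, -0, 1.476, -0.119], TCP at [0.231, -0.581, 0.25] pointing down, gripper open.
Joint ranges: [-3.01, 3.01], [-1.01, 2.22], [0.06, 2.58], [-1.02, 4.17], [0.09, 2.62], [-3.14, 3.14]. Speed limits (rad/s): [2.57, 2.57, 3.14, 3.14, 3.14, 3.14].

INTERFACE

Orientations are given as a rotation vector (axis times angle).
In Python, from station import ctrl gives the robot as it stands. The module is installed in compiled form; this text tells all that it offers.
- The arm moves only by the tool servo_tool, never from a script. Its argument "increments" is a list that holds one entry, the list of rows, each a list of 5 numbers: the finger opening in cm, from 0 to 8.54, then the shift along the tool's x, y, z in cm, then the turn about the tool's z in degrees. A call has 1 to 5 rows; each row is the pose to reach, as a shift and turn from the pose commanded when the call began, along the tool's axes at that moment; what a row does not reach only later rows make up. A row lasts 1/10 s, in which the tool goes at most 50 mm and 8.59 degrees, less where a joint would pass 70% of its speed; a pose out of reach is approached as far as the arm can. A call with a gripper value outside its range is refused whole. The fingers move at their own pace and stop on an object; "newtons" is the grip in N (left out, the last holds). Time passes only in rows, so rows that repeat a pose let the fingers close. It gives the time, the measured TCP pose, the force, the opening and the grip force at its end, in the units of the state.
- ctrl.get_obs(): the state, without advancing time (a new reading comes with each control period).
- ctrl.get_image(name): name is "scene" or "top" or "wrist"; returns a dict with "img" (400x640x3 uint8, red, green, blue), "fx", "fy", "cx", "cy" (pixels), "k1" (the pictures are not rectified: a ray, as slopes to the right and down, at radius r is drawn at 1 + k1 r^2 times it, then the intrinsics apply), "rvec" (rotation vector, rad) and "tvec" (3), from world to camera coordinates, as OpenCV has them; the wrist camera has in their place "mount" (4x4, takes a point from camera to tool coordinates, whose origin is the TCP and whose axes are the flange's). Camera axes: x right, y down, z forward; pixel columns grow to the right and rows downward; lengths in m; the calibration is good to about 2 mm. A picture is of the moment at which its call begins: read the wrist's pose just before it. There is no depth.
- ctrl.finish_job(): hands the job in; it is judged then, once.
The state is a dict: "t": time; "q": joint angles; "dq": joint speeds; "effort": joint torques, N m; "tool_pos": TCP position; "tool_rot": TCP orientation; "contact_force": force on the tool from outside, world axes, zero at the start; "wrist_torque": the same for the moment, N m; "opening": finger opening in m; "grip_force": force on a finger pad.
Only numpy, scipy, OpenCV 4.12 (cv2) and the standard library are available. Lean on these libraries where they do the work, as an engineer would, in place of code of your own. Each camera call takes 0.05 s, during which the arm holds its last target. There are 200 camera calls.

TASK

Push the long tube rack across the bench, angling it past the steel post, into the open mouth of the aluminium parking bay until its leading end is home against the bay's end wall and it lies straight in the bay. Only push it, at one end or the other, with the outside of the fingers, sliding it upright on the bench and never gripping or lifting it. Leave the jar, beaker, slide box and calculator where they are.

Things in the scene. Friction and masses are not known exactly. Their poses are not given: they have to be found in the camera images.
- rack: The long white single-row tube rack, a loose solid bar 180 mm long (its x), 36 mm wide (its y) and 34 mm high, about 0.25 kg; five short lilac tube caps stick up 8 mm more from its top (moulded fast, part of the rack). It slides on its flat underside. Origin: centre of the underside. Either end may lead into the bay.
- bay: Fixed low three-sided aluminium fence on the bench, no floor; walls 10 mm thick, 30 mm high. Origin: on the bench, middle of the open mouth; x points into the bay, y across, +y side nearer the robot. Inner side faces at y = +44 and -44 mm, end wall's at x = 150 mm; rounded wall tips reach x = -5 mm. When home the rack's centre is at x = 60 mm and 30 mm of it sticks out.
- post: Fixed upright steel stub post, 30 mm in diameter, 50 mm high, standing 90 to 100 mm outside the bay's mouth within 6 mm of the bay's middle line, so the rack cannot run in straight beside it but must pass slantwise. Origin: centre of its foot.
- jar: Bystander: small closed jar, 48 mm in diameter, 68 mm high. Origin: centre of its foot.
- beaker: Bystander: small glass beaker, 56 mm across the rim, 65 mm high. Origin: centre of its foot.
- slidebox: Bystander: flat blue slide box, 85 x 60 x 30 mm high. Origin: centre of its underside.
- calculator: Bystander: black desk calculator, 140 x 80 x 16 mm high. Origin: centre of its underside.
There are look-alikes about, which are no part of the job. Several things look just like the rack: the one meant starts farthest to the robot's right. Several things look just like the bay: the one meant starts farthest to the robot's right.

How it is judged:
By the outcome, as a careful person would: the job done as asked, in the order asked, and still so for the second after the job is handed in, with the robot touching nothing.
It also fails if it takes over 67 s, if anything falls off the work surface, if the arm or the gripper's body presses on something with over 40 N, if the wrist force passes 120 N, or if a joint passes its speed limit or range.

## Working session

There is one attempt and no reset: what is moved stays moved. The work goes in short steps, Python scripts to look and compute and a tool call to move; the robot and the scene stay as the last step left them, time stands still between calls to the robot, and variables do not carry over. Pictures are saved under pics/ and viewed, at most 10 in all, crops included, and the job is handed in when it is done.

Besides the shell and the picture viewer there is one more tool, called after "Request:" by a JSON object that holds its "op" and its "data". servo_tool: Moves the arm, as the interface text tells. Its arguments: {"type":"object","properties":{"increments":{"type":"array"},"newtons":{"type":"number"}},"required":["increments"]}

```bash
mkdir -p pics; cat > h.py <<'E'
import numpy as np, cv2, pickle
from scipy.spatial.transform import Rotation as R
def grab(name,fn):
    from station import ctrl
    o=ctrl.get_obs(); d=ctrl.get_image(name)
    cv2.imwrite(f'pics/{fn}.png',d['img'][:,:,::-1]); pickle.dump((o,d),open(f'pics/{fn}.pkl','wb')); return o,d
def load(fn): return pickle.load(open(f'pics/{fn}.pkl','rb'))
def w2p(fn,P):
    o,d=load(fn); P=np.atleast_2d(np.array(P,float))
    c=P@cv2.Rodrigues(np.array(d['rvec'],float))[0].T+np.ravel(d['tvec'])
    s=c[:,:2]/c[:,2:]; s=s*(1+d['k1']*(s**2).sum(1,keepdims=True))
    return s*[d['fx'],d['fy']]+[d['cx'],d['cy']]
def p2w(fn,px,z=0):
    o,d=load(fn); px=np.atleast_2d(np.array(px,float)); z=np.broadcast_to(z,len(px))
    K=np.array([[d['fx'],0,d['cx']],[0,d['fy'],d['cy']],[0,0,1.]])
    s=cv2.undistortPoints(px[:,None],K,np.array([d['k1'],0,0,0.]))[:,0]
    M=cv2.Rodrigues(np.array(d['rvec'],float))[0]; C=-M.T@np.ravel(d['tvec'])
    r=np.c_[s,np.ones(len(s))]@M
    return C+r*((z-C[2])/r[:,2])[:,None]
E
python3 - <<'E'
from h import *
for n in('top','scene'):
    o,d=grab(n,n+'0'); print({k:v for k,v in d.items() if k!='img'})
print(o)
E
```

```text
{'fx': 388.4513616402868, 'fy': 388.4513616402868, 'cx': 320.2763235718504, 'cy': 192.50937671187222, 'k1': -0.03239580221268109, 'rvec': array([ 2.1856734 , -2.17929256,  0.10521196]), 'tvec': array([-0.05214516,  0.56119707,  1.24439033])}
{'fx': 454.7539333235807, 'fy': 454.7539333235807, 'cx': 317.93709443488365, 'cy': 203.36803096093993, 'k1': -0.004611370394115409, 'rvec': array([ 1.53638912,  2.00115486, -0.85191756]), 'tvec': array([ 0.18670418, -0.34465116,  1.59756353])}
{'t': 0.05, 'q': array([-1.31199077e+00,  5.33433960e-02,  1.61427358e+00, -9.72389026e-06,
        1.47597551e+00, -1.19028123e-01]), 'dq': array([-1.70150693e-05, -2.00037770e-03, -1.51794769e-03,  1.22944875e-03,
       -1.33775125e-04,  8.30660724e-04]), 'effort': array([ 1.41505461e-03, -3.95176435e+01, -3.71659756e+01, -2.08708434e-05,
        4.06172359e-03, -4.61023305e-06]), 'tool_pos': array([ 0.23040217, -0.58036864,  0.24908351]), 'tool_rot': array([-3.08373906e+00, -5.89602671e-01,  2.34383328e-04]), 'contact_force': array([ 0.31150676, -1.15897251,  0.88615436]), 'wrist_torque': array([-0.03385603,  0.00272301,  0.08092198]), 'grip_force': 0.0, 'opening': 0.08529775206639845}
```

View pics/top0.png

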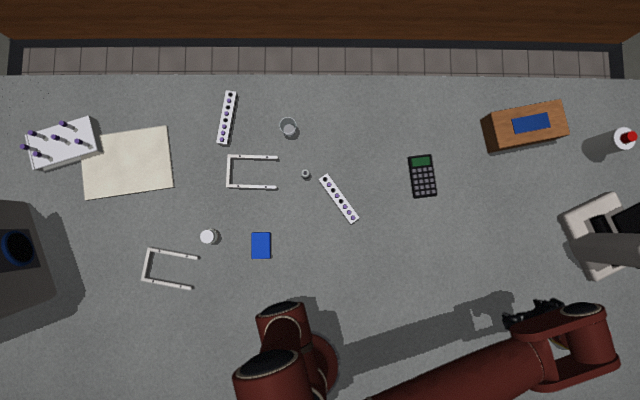

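View pics/scene0.png

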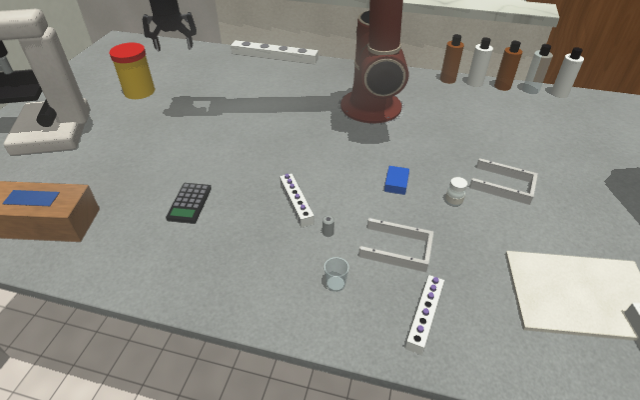

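```bash
python3 - <<'E'
from h import *
print('scene bar',p2w('scene0',[[231,50],[317,57]],0.034))
print('top',p2w('top0',[[323,178],[354,221],[227,92],[222,143]],0.034))
a=cv2.imread('pics/scene0.png'); t=cv2.imread('pics/top0.png')
A=cv2.resize(a[20:85,210:340],None,fx=6,fy=4.6); T=cv2.resize(t[140:240,210:370],None,fx=4.875,fy=2.99*1)
T=cv2.resize(t[145:235,215:371],None,fx=5,fy=5,interpolation=cv2.INTER_CUBIC)
cv2.imwrite('pics/c1.png',np.vstack([cv2.resize(A,(780,140)),T]))
E
```

```text
scene bar [[-0.20976371 -0.61299229  0.034     ]
 [-0.23900014 -0.26119996  0.034     ]]
top [[ 0.6079113  -0.05914593  0.034     ]
 [ 0.46865501 -0.15940832  0.034     ]
 [ 0.89443316  0.26015002  0.034     ]
 [ 0.72227617  0.27207386  0.034     ]]
```

View pics/c1.png

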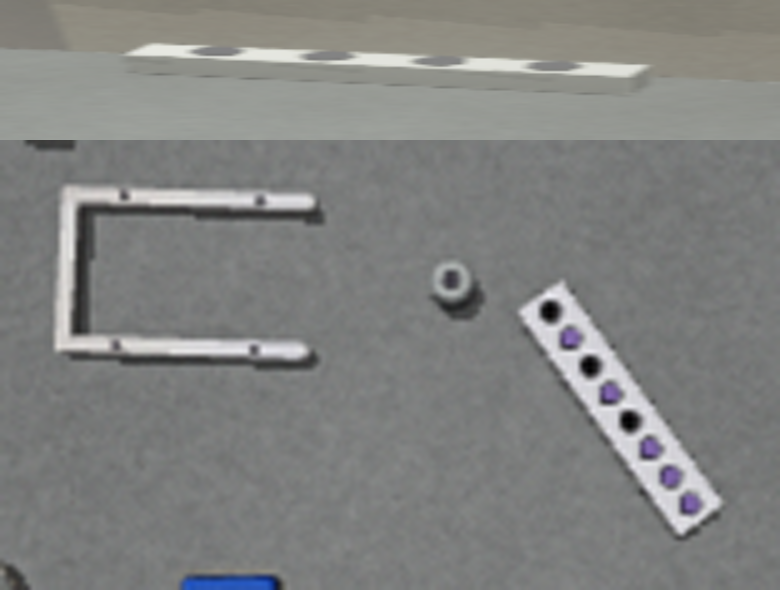

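```bash
python3 - <<'E'
from h import *
f=lambda p,z:p2w('top0',np.array(p)/5.+[215,145-28]-[.4,.4],z)
r=f([(562,280),(519,312),(682,538),(722,503)],.034)
print(r.round(4), 'c',r.mean(0)); e=(r[0]+r[1]-r[2]-r[3])/2; print(np.linalg.norm(e),np.degrees(np.arctan2(e[1],e[0])))
b=f([(65,186),(57,350),(316,202),(311,352)],.03); print('bay',b.round(4))
print('post',f([(451,279)],.05), f([(451,279)],.0))
for n,p in dict(jar=(208,237),slide=(261,245),beaker=(288,126),calc=(423,176)).items(): print(n,p2w('top0',[p],.03))
E
```

```text
[[ 0.6257 -0.0721  0.034 ]
 [ 0.6046 -0.0442  0.034 ]
 [ 0.4583 -0.1497  0.034 ]
 [ 0.4809 -0.1756  0.034 ]] c [ 0.54238149 -0.11041192  0.034     ]
0.1791214425566241 35.685190936080296
bay [[0.6872 0.2537 0.03  ]
 [0.5791 0.2564 0.03  ]
 [0.6771 0.089  0.03  ]
 [0.5784 0.091  0.03  ]]
post [[ 6.23832404e-01 -3.43311102e-04  5.00000000e-02]] [[0.63074942 0.00115207 0.        ]]
jar [[0.41584206 0.31077274 0.03      ]]
slide [[0.39091941 0.13962851 0.03      ]]
beaker [[0.78088453 0.05665868 0.03      ]]
calc [[ 0.61636364 -0.38732491  0.03      ]]
```

```bash
cat >> h.py <<'E'
O=np.array([.628,.095]); EX=np.array([.033,.9995]); EY=np.array([-.9995,.033]); BYAW=np.degrees(np.arctan2(EX[1],EX[0]))
def b2w(u,v): return O+u*EX+v*EY
def w2b(p): d=np.asarray(p)[...,:2]-O; return np.stack([d@EX,d@EY],-1)
def yaw(o): m=R.from_rotvec(o['tool_rot']).as_matrix(); return np.degrees(np.arctan2(m[1,0],m[0,0]))
def go(x,y,z,yw,o=None):
    if o is None:
        from station import ctrl; o=ctrl.get_obs()
    m=R.from_rotvec(o['tool_rot']).as_matrix(); s=(np.array([x,y,z])-o['tool_pos'])@m*100
    dy=(yaw(o)-yw+180)%360-180
    print('t',round(o['t'],2),'pos',o['tool_pos'].round(4),'yaw',round(yaw(o),1),'F',o['contact_force'].round(1),'-> cm',s.round(2),'turn',round(dy,1))
E
python3 -c "
from h import *
go(.625,-.106,.10,36)"
```

```text
t 0.1 pos [ 0.2304 -0.5804  0.2492] yaw 21.6 F [-0.7 -0.1  0.6] -> cm [ 54.17 -29.52  14.98] turn -14.4
```

Request:
{"op": "servo_tool", "data": {"increments": [[[0.6,4,-2,1,0],[0.6,8,-4.5,2.2,0],[0.6,12,-6.5,3.4,0],[0.6,16,-9,4.5,0],[0.6,20,-11,5.6,0]]]}}

```text
t: 0.6
tool_pos: [0.3764, -0.4028, 0.1933]
tool_rot: [-3.085, -0.589, 0.0]
contact_force: [0.4, -0.4, -0.3]
opening: 0.0125
grip_force: 0.0
```

Request:
{"op": "servo_tool", "data": {"increments": [[[0.6,4,-2,1,0],[0.6,8,-4.5,2.2,0],[0.6,12,-6.5,3.4,0],[0.6,16,-9,4.5,0],[0.6,20,-11,5.6,0]]]}}

```text
t: 1.1
tool_pos: [0.5217, -0.2267, 0.1373]
tool_rot: [-3.085, -0.59, 0.001]
contact_force: [1.0, 0.1, 0.5]
opening: 0.006
grip_force: 0.0
```

Request:
{"op": "servo_tool", "data": {"increments": [[[0.6,4,-2,1,0],[0.6,8,-4.5,2.2,0],[0.6,11,-6,3,-4],[0.6,13,-7,3.5,-10],[0.6,14,-7.5,3.8,-14.4]]]}}

```text
t: 1.6
tool_pos: [0.6241, -0.1053, 0.0989]
tool_rot: [-2.983, -0.981, 0.002]
contact_force: [-0.2, -0.1, 0.3]
opening: 0.0059
grip_force: 0.0
```

```bash
python3 -c "
from h import *
go(.625,-.106,.10,36);go(.625,-.106,.028,36)"
```

```text
t 1.6 pos [ 0.6241 -0.1053  0.0989] yaw 36.4 F [-0.2 -0.1  0.3] -> cm [ 0.04  0.11 -0.11] turn 0.4
t 1.6 pos [ 0.6241 -0.1053  0.0989] yaw 36.4 F [-0.2 -0.1  0.3] -> cm [0.04 0.12 7.09] turn 0.4
```

Request:
{"op": "servo_tool", "data": {"increments": [[[0.6,0,0.1,3.5,0],[0.6,0,0.1,7.1,0],[0.6,0,0.1,7.1,0],[0.6,0,-0.4,7.1,0],[0.6,0,-0.9,7.1,0]]]}}

```text
t: 2.1
tool_pos: [0.6195, -0.1005, 0.0314]
tool_rot: [2.986, 0.971, 0.004]
contact_force: [1.3, 0.4, 1.0]
opening: 0.0061
grip_force: 0.0
```

Request:
{"op": "servo_tool", "data": {"increments": [[[0.6,0,-0.7,0,-3],[0.6,-0.1,-1.4,0,-6],[0.6,-0.3,-2.1,0,-9],[0.6,-0.5,-2.8,0,-12],[0.6,-0.7,-3.4,0,-15]]]}}

```text
t: 2.6
tool_pos: [0.5944, -0.0769, 0.0325]
tool_rot: [2.83, 1.355, 0.007]
contact_force: [1.1, -0.2, 0.1]
opening: 0.0058
grip_force: 0.4
```

```bash
python3 - <<'E'
from h import *
grab('top','top1')
t=cv2.imread('pics/top1.png')
cv2.imwrite('pics/c2.png',cv2.resize(t[145:245,215:375],None,fx=5,fy=5,interpolation=cv2.INTER_CUBIC))
go(0,0,0,0)
E
```

```text
t 2.65 pos [ 0.5936 -0.0764  0.0322] yaw 51.3 F [ 0.8  0.4 -0.8] -> cm [-31.19 -51.1    2.96] turn 51.3
```

View pics/c2.png

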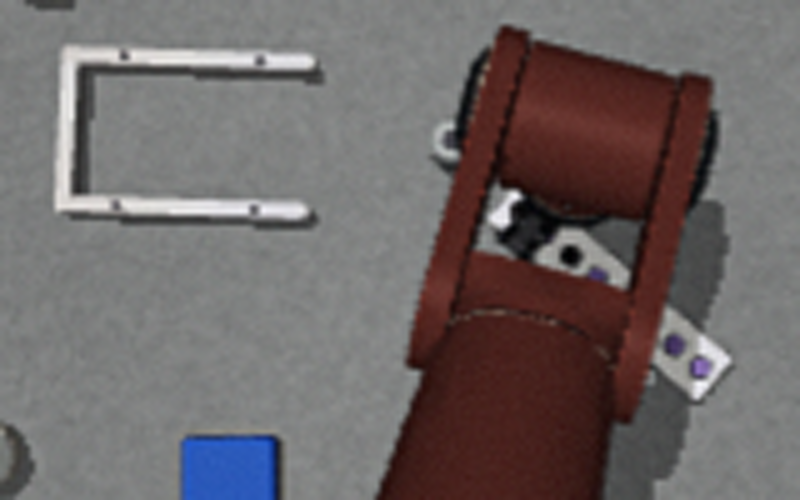

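```bash
cat >> h.py <<'E'
def pose(fn,cr,off,caps,tail):
    # crop px of caps (z .042) along the row ordered tail->lead, and 2 tail corners (z .034)
    f=lambda p,z:p2w(fn,np.array(p)/5.+off-.4,z)[:,:2]
    c=f(caps,.042); t=f(tail,.034); h=c[-1]-c[0]; h/=np.linalg.norm(h)
    T=t.mean(0); 
    print('width',np.linalg.norm(t[0]-t[1]).round(4)); C=T+h*.09
    n=np.array([-h[1],h[0]]); lat=((c-T)@n).mean(); C=C+n*lat
    a=np.degrees(np.arctan2(h[1],h[0])); print('C',C.round(4),'bay',w2b(C).round(4),'head',a.round(1),'rel',(a-BYAW).round(1),'lat',lat.round(4)); return C,a
E
python3 -c "
from h import *
pose('top1',0,[215,145],[(700,367),(675,345),(597,275)],[(698,402),(732,358)])"
```

```text
width 0.036
C [ 0.5292 -0.1033] bay [-0.2014  0.0922] head 48.3 rel -39.8 lat 0.0009
```

Request:
{"op": "servo_tool", "data": {"increments": [[[0.6,0,-0.6,0,-2],[0.6,0,-1.2,0,-4],[0.6,-0.1,-1.8,0,-7],[0.6,-0.2,-2.3,0,-10],[0.6,-0.3,-2.8,0,-12]]]}}

```text
t: 3.15
tool_pos: [0.5708, -0.0618, 0.032]
tool_rot: [2.675, 1.642, 0.006]
contact_force: [1.4, 0.5, 0.1]
opening: 0.0061
grip_force: 0.5
```

Request:
{"op": "servo_tool", "data": {"increments": [[[0.6,0,0,0,0],[0.6,0,1,0,0],[0.6,0,2.5,0,0],[0.6,0,2.5,-4,0],[0.6,0,2.5,-8,0]]]}}

```text
t: 3.65
tool_pos: [0.5911, -0.0734, 0.1088]
tool_rot: [-2.677, -1.639, 0.004]
contact_force: [1.2, -0.7, 1.7]
opening: 0.006
grip_force: 0.0
```

```bash
python3 -c "
from h import *
h=65; d=np.array([np.cos(np.radians(h)),np.sin(np.radians(h))])
C=b2w(-.194,.104); P=C-d*(.09+.011+.03); print(C,P)
go(*P,.11,h);go(*P,.028,h)"
```

```text
[ 0.51765  -0.095471] [ 0.46228701 -0.21419732]
t 3.65 pos [ 0.5911 -0.0734  0.1088] yaw 63.0 F [ 1.2 -0.7  1.7] -> cm [-18.4   -5.07  -0.09] turn -2.0
t 3.65 pos [ 0.5911 -0.0734  0.1088] yaw 63.0 F [ 1.2 -0.7  1.7] -> cm [-18.39  -5.04   8.11] turn -2.0
```

Request:
{"op": "servo_tool", "data": {"increments": [[[0.6,-4.5,-1.2,0,0],[0.6,-9,-2.5,0,0],[0.6,-13.5,-3.7,0,0],[0.6,-17,-4.7,0,0],[0.6,-18.4,-5.1,0,-2]]]}}

```text
t: 4.15
tool_pos: [0.4613, -0.2165, 0.1101]
tool_rot: [2.65, 1.684, -0.0]
contact_force: [0.7, 0.5, 0.6]
opening: 0.0061
grip_force: 0.0
```

```bash
python3 - <<'E'
from h import *
o,d=grab('top','top2'); grab('scene','scene2')
t=cv2.imread('pics/top2.png'); s=cv2.imread('pics/scene2.png')
cv2.imwrite('pics/c3.png',np.hstack([cv2.resize(t[155:255,275:355],None,fx=5,fy=5,interpolation=cv2.INTER_CUBIC),cv2.resize(s[150:250,260:340],None,fx=5,fy=5,interpolation=cv2.INTER_CUBIC)]))
go(0,0,0,0)
E
```

```text
t 4.25 pos [ 0.4621 -0.2159  0.1101] yaw 64.8 F [ 0.3  1.2 -0.3] -> cm [ -0.13 -51.01  10.94] turn 64.8
```

View pics/c3.png

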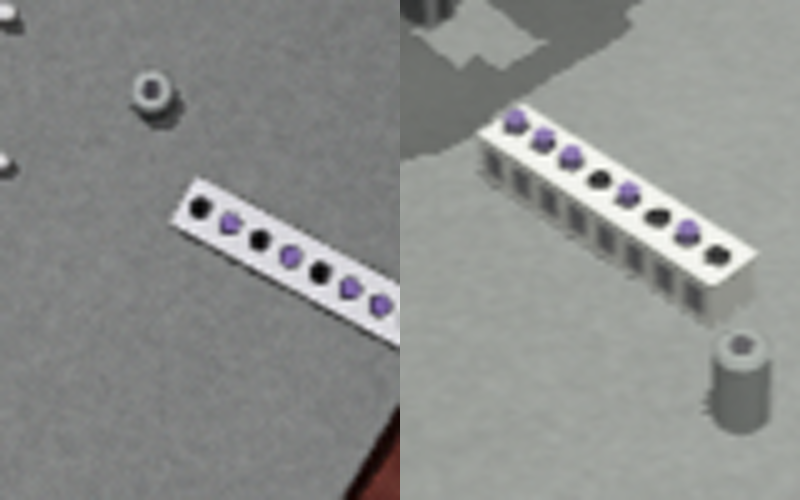

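```bash
cat >> h.py <<'E'
def caps(fn,near=None):
    a=load(fn)[1]['img'].astype(int); r,g,b=a[...,0],a[...,1],a[...,2]
    m=((b-g>25)&(r-g>5)).astype(np.uint8); n,l,s,c=cv2.connectedComponentsWithStats(m)
    return [(c[i],s[i,4]) for i in range(1,n) if 4<=s[i,4]<60 and 140<c[i][1]<300 and 150<c[i][0]<420]
E
python3 - <<'E'
from h import *
f=lambda p,z:p2w('top2',np.array(p)/5.+[275,155]-.4,z)[:,:2]
L=f([(196,178),(171,222)],.034); c=f([(380,306),(349,288),(290,257),(230,223)],.042)
h=c[-1]-c[0]; h/=np.linalg.norm(h); n=np.array([-h[1],h[0]]); Lm=L.mean(0)
print(np.linalg.norm(L[0]-L[1]),(c-Lm)@h,(c-Lm)@n); a=np.degrees(np.arctan2(h[1],h[0]))
C=Lm-h*.09+n*((c-Lm)@n).mean(); print('C',C,'bay',w2b(C),a,a-BYAW)
for p,s in caps('top2'): w=p2w('top2',[p],.042)[0,:2]; print(p.round(1),s,(w-C)@h,(w-C)@n)
E
```

```text
0.03284781071263725 [-0.14377759 -0.12082247 -0.07808127 -0.03376385] [-0.00101027 -0.00148755 -0.00056073 -0.00101027]
C [ 0.51111709 -0.10068024] bay [-0.19943954  0.11036702] 61.16020385854743 -26.948776491692982
[320.3 199.2] 12 0.056908022457537275 0.0005640080828652437
[332.5 205.7] 14 0.01264277545640461 -0.00019242155521637886
[344.5 212.2] 13 -0.031140484042201162 -0.0008158249040826973
[350.5 215.5] 12 -0.05303624071098613 -0.0006812819295943864
[356.6 218.6] 13 -0.074993342599591 -0.001434716825700403
```

```bash
cat >> h.py <<'E'
from scipy.optimize import least_squares
CX=np.array([55,11,-33,-55,-77])/1000.
def fit(fn,u,v,rel):
    x0=np.array([*b2w(u,v),np.radians(rel+BYAW)]); P=np.array([p2w(fn,[p],.042)[0,:2] for p,s in caps(fn)])
    for k in range(2):
        M=x0[:2]+CX[:,None]*[np.cos(x0[2]),np.sin(x0[2])]; D=np.linalg.norm(P[:,None]-M,axis=2)
        pr=[(i,D[i].argmin()) for i in range(len(P)) if D[i].min()<.013]
        I,J=np.array(pr).T
        x0=least_squares(lambda x:(x[:2]+CX[J,None]*[np.cos(x[2]),np.sin(x[2])]-P[I]).ravel(),x0,loss='soft_l1',f_scale=.002)
        r=np.abs(x0.fun).max(); x0=x0.x
    b=w2b(x0[:2]); a=np.degrees(x0[2])
    print('n',len(pr),'C',x0[:2].round(4),'bay',(b*1000).round(1),'rel',round(a-BYAW,1),'res mm',round(r*1000,1)); return b[0],b[1],a-BYAW
def push(u,v,rel,gap=0,z=.03,lat=0):
    "tcp pose to have rack at (u,v,rel) with end push"
    a=np.radians(rel+BYAW); d=np.array([np.cos(a),np.sin(a)]); n=np.array([-d[1],d[0]])
    return (*(b2w(u,v)-d*(.101+gap)+n*lat),z,rel+BYAW)
E
python3 - <<'E'
from h import *
u,v,r=fit('top2',-.2,.11,-27)
go(*push(u,v,r,.02,.11));go(*push(u,v,r,.02,.03));go(*push(u,v,r,0,.03))
E
```

```text
n 5 C [ 0.5122 -0.0992] bay [-197.9  109.3] rel -26.2 res mm 0.3
t 4.25 pos [ 0.4621 -0.2159  0.1101] yaw 64.8 F [ 0.3  1.2 -0.3] -> cm [ 0.61 -1.03  0.01] turn 2.9
t 4.25 pos [ 0.4621 -0.2159  0.1101] yaw 64.8 F [ 0.3  1.2 -0.3] -> cm [ 0.61 -1.04  8.01] turn 2.9
t 4.25 pos [ 0.4621 -0.2159  0.1101] yaw 64.8 F [ 0.3  1.2 -0.3] -> cm [ 2.61 -0.94  8.01] turn 2.9
```

Request:
{"op": "servo_tool", "data": {"increments": [[[0.8,0.5,-1,0,3],[0.8,0.5,-1,4,3],[0.8,0.5,-1,8,3],[0.8,1.2,-1,8,3],[0.8,2,-1,8,3]]]}}

```text
t: 4.75
tool_pos: [0.4624, -0.1907, 0.0293]
tool_rot: [-2.692, -1.618, 0.0]
contact_force: [0.2, -0.7, 0.1]
opening: 0.008
grip_force: 0.0
```

Request:
{"op": "servo_tool", "data": {"increments": [[[0.8,0.8,0,0,0],[0.8,1.6,0,0,0],[0.8,2.5,0,0,0],[0.8,3.4,0,0,0],[0.8,4.3,0,0,0]]]}}

```text
t: 5.25
tool_pos: [0.483, -0.1533, 0.0303]
tool_rot: [2.691, 1.618, 0.001]
contact_force: [-1.4, -2.7, 1.8]
opening: 0.008
grip_force: 1.5
```

```bash
python3 - <<'E'
from h import *
grab('top','top3')
go(*push(-.198+.034,.109-.017,-26.2,0,.03))
print(caps('top3')); u,v,r=fit('top3',-.164,.092,-26)
go(*push(u,v,r))
E
```

```text
t 5.3 pos [ 0.4832 -0.152   0.0299] yaw 62.1 F [ 0.   1.  -0.2] -> cm [-0.27  0.13 -0.01] turn 0.2
[(array([309.38461538, 193.61538462]), np.int32(13)), (array([321.5, 200. ]), np.int32(12)), (array([333.61538462, 206.61538462]), np.int32(13))]
n 3 C [ 0.5303 -0.064 ] bay [-162.1   92.4] rel -26.2 res mm 0.2
t 5.3 pos [ 0.4832 -0.152   0.0299] yaw 62.1 F [ 0.   1.  -0.2] -> cm [-0.12  0.01 -0.01] turn 0.2
```

```bash
python3 - <<'E'
from h import *
for p in [(-.121,.0725,-24.8),(-.08,.054,-23.5)]: go(*push(*p,-.001))
E
```

```text
t 5.3 pos [ 0.4832 -0.152   0.0299] yaw 62.1 F [ 0.   1.  -0.2] -> cm [ 4.55  0.24 -0.  ] turn -1.2
t 5.3 pos [ 0.4832 -0.152   0.0299] yaw 62.1 F [ 0.   1.  -0.2] -> cm [9.06 0.33 0.  ] turn -2.5
```

Request:
{"op": "servo_tool", "data": {"increments": [[[0.8,0.9,0.05,0,-0.2],[0.8,1.8,0.1,0,-0.5],[0.8,2.7,0.15,0,-0.7],[0.8,3.6,0.2,0,-1],[0.8,4.5,0.2,0,-1.2]]]}}

```text
t: 5.8
tool_pos: [0.5052, -0.1141, 0.0293]
tool_rot: [2.675, 1.648, -0.0]
contact_force: [-1.5, -2.7, 3.2]
opening: 0.0082
grip_force: 1.6
```

```bash
python3 - <<'E'
from h import *
grab('top','top4')
u,v,r=fit('top4',-.121,.0725,-24.8)
go(*push(u,v,r,-.001))
for p in [(-.08,.054,-23.5),(-.04,.036,-22.2)]: go(*push(*p,-.001))
E
```

```text
n 3 C [ 0.5511 -0.0234] bay [-120.9   73. ] rel -25.6 res mm 1.9
t 5.85 pos [ 0.5057 -0.1129  0.0292] yaw 63.3 F [ 0.2  1.5 -0.2] -> cm [ 0.03 -0.09 -0.08] turn 0.7
t 5.85 pos [ 0.5057 -0.1129  0.0292] yaw 63.3 F [ 0.2  1.5 -0.2] -> cm [ 4.54  0.27 -0.07] turn -1.3
t 5.85 pos [ 0.5057 -0.1129  0.0292] yaw 63.3 F [ 0.2  1.5 -0.2] -> cm [ 8.94  0.45 -0.06] turn -2.6
```

Request:
{"op": "servo_tool", "data": {"increments": [[[0.8,0.9,0.05,0,-0.2],[0.8,1.8,0.1,0,-0.5],[0.8,2.7,0.15,0,-0.8],[0.8,3.6,0.2,0,-1.1],[0.8,4.5,0.25,0,-1.4]]]}}

```text
t: 6.35
tool_pos: [0.5275, -0.0747, 0.029]
tool_rot: [-2.654, -1.68, 0.0]
contact_force: [-1.8, -2.3, 0.1]
opening: 0.0082
grip_force: 0.7
```

```bash
python3 - <<'E'
from h import *
grab('top','top5')
u,v,r=fit('top5',-.08,.054,-23.8)
go(*push(u,v,r,-.001))
for p in [(-.04,.036,-22.2),(0,.017,-21)]: go(*push(*p,-.001))
E
```

```text
n 2 C [0.5709 0.0162] bay [-80.6  54.5] rel -23.9 res mm 0.2
t 6.4 pos [ 0.5281 -0.0738  0.0291] yaw 64.7 F [ 0.1  0.4 -0. ] -> cm [-0.03 -0.06 -0.09] turn 0.5
t 6.4 pos [ 0.5281 -0.0738  0.0291] yaw 64.7 F [ 0.1  0.4 -0. ] -> cm [ 4.43  0.32 -0.08] turn -1.2
t 6.4 pos [ 0.5281 -0.0738  0.0291] yaw 64.7 F [ 0.1  0.4 -0. ] -> cm [ 8.86  0.68 -0.07] turn -2.4
```

Request:
{"op": "servo_tool", "data": {"increments": [[[0.8,0.9,-0.05,0,0],[0.8,1.8,-0.1,0,0],[0.8,2.7,-0.1,0,0],[0.8,3.6,-0.1,0,0],[0.8,4.4,-0.1,0,0]]]}}

```text
t: 6.9
tool_pos: [0.5454, -0.0346, 0.0291]
tool_rot: [-2.654, -1.68, 0.0]
contact_force: [0.3, -1.8, -0.8]
opening: 0.0083
grip_force: 0.5
```

```bash
python3 - <<'E'
from h import *
grab('top','top6')
print(caps('top6'))
u,v,r=fit('top6',-.041,.036,-23.8)
go(*push(u,v,r,-.001))
for p in [(0,.017,-22),(.02,.008,-21)]: go(*push(*p,-.001))
E
```

```text
[(array([271.8, 176. ]), np.int32(10)), (array([284.2, 182. ]), np.int32(10))]
n 2 C [0.5888 0.0565] bay [-39.7  37.9] rel -23.8 res mm 0.3
t 6.95 pos [ 0.5459 -0.0338  0.0293] yaw 64.7 F [-0.7  1.  -0.7] -> cm [-0.   -0.05 -0.07] turn 0.4
t 6.95 pos [ 0.5459 -0.0338  0.0293] yaw 64.7 F [-0.7  1.  -0.7] -> cm [ 4.48  0.6  -0.06] turn -1.4
t 6.95 pos [ 0.5459 -0.0338  0.0293] yaw 64.7 F [-0.7  1.  -0.7] -> cm [ 6.68  0.81 -0.06] turn -2.4
```

```bash
python3 - <<'E'
from h import *
grab('scene','scene6')
t=cv2.imread('pics/top6.png'); s=cv2.imread('pics/scene6.png')
cv2.imwrite('pics/c4.png',np.hstack([cv2.resize(t[140:240,225:305],None,fx=5,fy=5,interpolation=cv2.INTER_CUBIC),cv2.resize(s[180:280,340:420],None,fx=5,fy=5,interpolation=cv2.INTER_CUBIC)]))
E
```

```text
(no output)
```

View pics/c4.png

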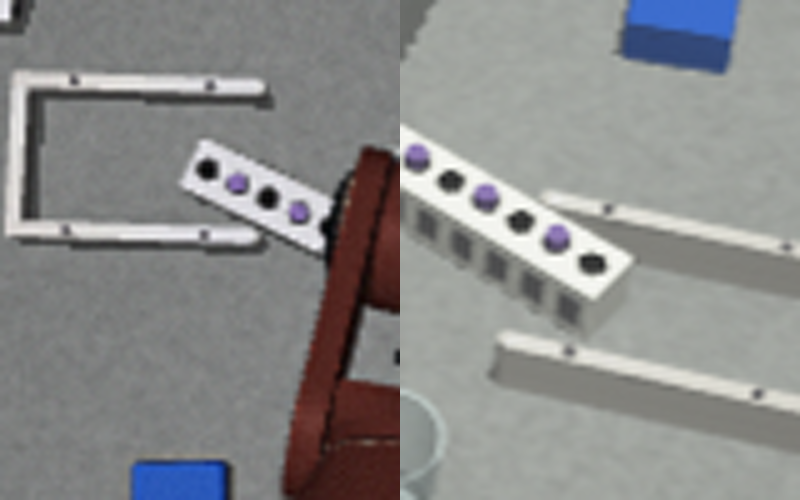

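Request:
{"op": "servo_tool", "data": {"increments": [[[0.8,0.8,0.2,0,-0.5],[0.8,1.6,0.4,0,-1],[0.8,2.4,0.5,0,-1.5],[0.8,3.2,0.6,0,-2],[0.8,4,0.7,0,-2]]]}}

```text
t: 7.5
tool_pos: [0.5691, -0.0017, 0.0293]
tool_rot: [2.625, 1.726, -0.0]
contact_force: [0.2, -1.0, -0.3]
opening: 0.0083
grip_force: 0.7
```

```bash
python3 - <<'E'
from h import *
grab('top','top7')
print(caps('top7'))
u,v,r=fit('top7',-.004,.019,-22)
go(*push(u,v,r,-.001))
for p in [(.02,.009,-20),(.03,.005,-19)]: go(*push(*p,-.001))
E
```

```text
[(array([261. , 170.5]), np.int32(12)), (array([273.46153846, 175.84615385]), np.int32(13))]
n 2 C [0.609  0.0909] bay [-4.7 18.8] rel -21.2 res mm 0.0
t 7.55 pos [ 0.5697 -0.0008  0.0295] yaw 66.7 F [-0.2  0.6 -0. ] -> cm [-0.02  0.01 -0.05] turn -0.2
t 7.55 pos [ 0.5697 -0.0008  0.0295] yaw 66.7 F [-0.2  0.6 -0. ] -> cm [ 2.64  0.24 -0.05] turn -1.4
t 7.55 pos [ 0.5697 -0.0008  0.0295] yaw 66.7 F [-0.2  0.6 -0. ] -> cm [ 3.73  0.42 -0.05] turn -2.4
```

Request:
{"op": "servo_tool", "data": {"increments": [[[0.8,0.8,0.1,0,-0.5],[0.8,1.6,0.2,0,-1],[0.8,2.4,0.3,0,-1.5],[0.8,3,0.3,0,-2],[0.8,3.3,0.3,0,-2.3]]]}}

```text
t: 8.05
tool_pos: [0.5849, 0.0273, 0.0295]
tool_rot: [2.589, 1.779, 0.0]
contact_force: [-0.5, -2.6, 0.4]
opening: 0.0083
grip_force: 1.1
```

```bash
python3 - <<'E'
from h import *
grab('top','top8')
print(caps('top8'))
u,v,r=fit('top8',.026,.006,-19)
go(*push(u,v,r,-.001))
E
```

```text
[(array([251.46153846, 166.84615385]), np.int32(13)), (array([264., 172.]), np.int32(9))]
n 2 C [0.6216 0.1217] bay [26.4  7.2] rel -20.3 res mm 0.1
t 8.1 pos [0.585  0.0276 0.0294] yaw 69.0 F [-0.3  0.2  0.4] -> cm [ 0.1  -0.16 -0.06] turn 1.2
```

```bash
python3 - <<'E'
from h import *
go(*b2w(-.042,.082),.11,BYAW)
go(*b2w(-.042,.060),.03,BYAW)
E
```

```text
t 8.1 pos [0.585  0.0276 0.0294] yaw 69.0 F [-0.3  0.2  0.4] -> cm [ 1.19 -4.77 -8.06] turn -19.1
t 8.1 pos [0.585  0.0276 0.0294] yaw 69.0 F [-0.3  0.2  0.4] -> cm [ 1.9  -2.69 -0.06] turn -19.1
```

Request:
{"op": "servo_tool", "data": {"increments": [[[0.6,-1.2,-0.5,0,0],[0.6,-1.2,-0.5,-4,0],[0.6,-1.2,-2,-7,-6],[0.6,0,-4,-8,-13],[0.6,1.2,-4.8,-8,-19]]]}}

```text
t: 8.6
tool_pos: [0.5439, 0.0551, 0.1117]
tool_rot: [2.255, 2.184, 0.005]
contact_force: [0.4, 0.1, -0.2]
opening: 0.0062
grip_force: 0.0
```

Request:
{"op": "servo_tool", "data": {"increments": [[[0.6,0,0,0,0],[0.6,0,0,4,0],[0.6,0,0,8,0],[0.6,0,0,8,0],[0.6,0,0.6,8,0]]]}}

```text
t: 9.1
tool_pos: [0.5487, 0.0545, 0.0282]
tool_rot: [-2.261, -2.177, 0.004]
contact_force: [-0.1, -0.1, 0.7]
opening: 0.0057
grip_force: 0.0
```

```bash
python3 - <<'E'
from h import *
from station import ctrl
o=ctrl.get_obs(); print(w2b(o['tool_pos']),yaw(o)-BYAW)
grab('top','top9'); print(caps('top9')); fit('top9',.026,.007,-20)
go(*b2w(-.042,.060),.03,BYAW)
E
```

```text
[-0.0431091   0.07793428] -0.26680407504298387
[(array([251.33333333, 166.91666667]), np.int32(12))]
n 1 C [0.6217 0.122 ] bay [26.8  7.2] rel -20.0 res mm 0.0
t 9.15 pos [0.5518 0.0544 0.0306] yaw 87.9 F [-0.2  0.4  1.6] -> cm [0.11 1.48 0.06] turn -0.3
```

Request:
{"op": "servo_tool", "data": {"increments": [[[0.6,0,0.5,0,0],[0.6,0,1,0,0],[0.6,0,1.5,0,0],[0.6,0,1.5,0,0],[0.6,0,0,0,0]]]}}

```text
t: 9.65
tool_pos: [0.5521, 0.0549, 0.0305]
tool_rot: [2.259, 2.179, 0.004]
contact_force: [-0.7, -1.0, 0.3]
opening: 0.006
grip_force: 0.0
```

Request:
{"op": "servo_tool", "data": {"increments": [[[0.6,0,0,-4,0],[0.6,-2,0,-8,5],[0.6,-5,0,-8,10],[0.6,-8,0,-8,14],[0.6,-8,0,-8,14]]]}}

```text
t: 10.15
tool_pos: [0.5477, -0.0274, 0.1104]
tool_rot: [2.512, 1.883, 0.001]
contact_force: [-0.3, 0.9, 0.2]
opening: 0.0059
grip_force: 0.0
```

```bash
python3 - <<'E'
from h import *
grab('top','top10'); print(caps('top10')); u,v,r=fit('top10',.025,.004,-15)
go(*push(u,v,r,.006,.11)); go(*push(u,v,r,0,.03))
E
```

```text
[(array([250.72727273, 166.81818182]), np.int32(11)), (array([263.75      , 170.66666667]), np.int32(12)), (array([276.75      , 174.66666667]), np.int32(12)), (array([283.38461538, 176.61538462]), np.int32(13))]
n 4 C [0.6268 0.1221] bay [27.   2.1] rel -14.7 res mm 0.4
t 10.2 pos [ 0.5474 -0.026   0.1098] yaw 73.8 F [0.4 0.  0.9] -> cm [ 5.73  3.41 -0.01] turn 0.5
t 10.2 pos [ 0.5474 -0.026   0.1098] yaw 73.8 F [0.4 0.  0.9] -> cm [6.33 3.41 7.99] turn 0.5
```

Request:
{"op": "servo_tool", "data": {"increments": [[[0,3,1.5,0,0.5],[0,5.8,2.9,0,0.5],[0,5.8,2.9,4,0.5],[0,5.8,2.9,8,0.5],[0,5.8,2.9,8,0.5]]]}}

```text
t: 10.7
tool_pos: [0.5898, 0.0243, 0.0262]
tool_rot: [-2.514, -1.879, 0.004]
contact_force: [0.2, 0.3, 1.5]
opening: 0.0003
grip_force: 0.0
```

Request:
{"op": "servo_tool", "data": {"increments": [[[0,0.6,0.1,0,0],[0,1.0,0.3,0,-0.5],[0,1.4,0.5,0,-1.2],[0,1.8,0.7,0,-2],[0,2.1,0.9,0,-2.5]]]}}

```text
t: 11.2
tool_pos: [0.6063, 0.0404, 0.0301]
tool_rot: [2.475, 1.934, 0.0]
contact_force: [-2.2, -2.2, 1.4]
opening: -0.0002
grip_force: 1.4
```

```bash
python3 - <<'E'
from h import *
grab('top','top11'); print(caps('top11')); u,v,r=fit('top11',.040,-.002,-13)
go(*push(u,v,r,0,.03)); go(*push(.048,-.005,-8,0))
E
```

```text
[(array([246.2, 165. ]), np.int32(10)), (array([259.09090909, 168.36363636]), np.int32(11))]
n 2 C [0.6347 0.1369] bay [42.1 -5.4] rel -12.6 res mm 0.3
t 11.25 pos [0.6067 0.0407 0.0301] yaw 76.0 F [ 0.1 -0.2  1.7] -> cm [-0.09  0.31  0.01] turn 0.5
t 11.25 pos [0.6067 0.0407 0.0301] yaw 76.0 F [ 0.1 -0.2  1.7] -> cm [0.51 0.96 0.01] turn -4.1
```

```bash
python3 - <<'E'
from h import *
go(*b2w(-.036,.062),.11,BYAW)
E
```

```text
t 11.25 pos [0.6067 0.0407 0.0301] yaw 76.0 F [ 0.1 -0.2  1.7] -> cm [ 0.96 -4.54 -7.99] turn -12.1
```

Request:
{"op": "servo_tool", "data": {"increments": [[[0,-0.7,-0.5,0,0],[0,-0.7,-0.5,-4,0],[0,-0.7,-2,-7,-4],[0,0.5,-4,-8,-8],[0,1,-4.5,-8,-12]]]}}

```text
t: 11.75
tool_pos: [0.5645, 0.0616, 0.1119]
tool_rot: [2.256, 2.183, 0.005]
contact_force: [0.8, -0.3, -0.0]
opening: -0.0002
grip_force: 0.0
```

Request:
{"op": "servo_tool", "data": {"increments": [[[0,0,0,0,0],[0,0,0,4,0],[0,0,0,8,0],[0,0,0.5,8,0],[0,0,1,8,0]]]}}

```text
t: 12.25
tool_pos: [0.5741, 0.0603, 0.0286]
tool_rot: [-2.261, -2.179, 0.003]
contact_force: [0.4, 0.4, 0.5]
opening: 0.0001
grip_force: 0.0
```

Request:
{"op": "servo_tool", "data": {"increments": [[[0,0,0.7,0,0],[0,0,1.4,0,0],[0,0,2,0,0],[0,0,2.5,0,0],[0,0,2.5,0,0]]]}}

```text
t: 12.75
tool_pos: [0.6008, 0.0598, 0.0301]
tool_rot: [2.26, 2.18, 0.002]
contact_force: [0.0, -0.1, 0.1]
opening: -0.0001
grip_force: 0.0
```

```bash
python3 - <<'E'
from h import *
from station import ctrl
grab('top','top12'); print(caps('top12')); u,v,r=fit('top12',.040,-.009,-6)
o=ctrl.get_obs(); print(w2b(o['tool_pos']),yaw(o)-BYAW,o['contact_force'])
E
```

```text
[(array([245., 165.]), np.int32(9))]
n 1 C [0.6409 0.1392] bay [ 44.6 -11.4] rel -6.0 res mm 0.0
[-0.03608761  0.02665771] -0.16609473258296248 [-0.32802231 -0.50064497  0.88008024]
```

Request:
{"op": "servo_tool", "data": {"increments": [[[0,0,0.5,0,0],[0,0,0.9,0,0],[0,0,0.9,0,0],[0,0,0,0,0],[0,0,-1,0,0]]]}}

```text
t: 13.3
tool_pos: [0.5888, 0.0602, 0.0292]
tool_rot: [-2.261, -2.181, 0.0]
contact_force: [-0.3, -0.6, -0.8]
opening: 0.0
grip_force: 0.0
```

Request:
{"op": "servo_tool", "data": {"increments": [[[0,0,0,-4,0],[0,-1,0,-8,0],[0,-5,0,-8,0],[0,-9,0,-8,0],[0,-9,0,-8,0]]]}}

```text
t: 13.8
tool_pos: [0.5855, -0.0331, 0.1099]
tool_rot: [2.264, 2.176, -0.001]
contact_force: [-0.8, 0.1, 0.1]
opening: 0.0003
grip_force: 0.0
```

```bash
python3 - <<'E'
from h import *
grab('top','top13'); print(caps('top13')); u,v,r=fit('top13',.042,-.014,-2)
go(*push(u,v,r,.010,.11)); go(*push(u,v,r,0,.03))
E
```

```text
[(array([244.66666667, 165.25      ]), np.int32(12)), (array([258.38461538, 165.61538462]), np.int32(13)), (array([271.81818182, 166.27272727]), np.int32(11)), (array([278.61538462, 166.61538462]), np.int32(13)), (array([285.09090909, 166.63636364]), np.int32(11))]
n 5 C [0.6458 0.1398] bay [ 45.4 -16.3] rel -0.1 res mm 0.9
t 13.85 pos [ 0.5853 -0.0313  0.1093] yaw 87.8 F [-0.6 -0.2 -0.2] -> cm [ 6.24  5.43 -0.07] turn -0.3
t 13.85 pos [ 0.5853 -0.0313  0.1093] yaw 87.8 F [-0.6 -0.2 -0.2] -> cm [7.24 5.43 7.93] turn -0.3
```

Request:
{"op": "servo_tool", "data": {"increments": [[[0,3,2.7,0,-0.3],[0,6.7,5.4,0,-0.3],[0,6.7,5.4,4,-0.3],[0,6.7,5.4,7.9,-0.3],[0,6.7,5.4,7.9,-0.3]]]}}

```text
t: 14.35
tool_pos: [0.6365, 0.0372, 0.023]
tool_rot: [-2.246, -2.182, 0.014]
contact_force: [-0.9, 0.3, -0.9]
opening: 0.0003
grip_force: 0.0
```

Request:
{"op": "servo_tool", "data": {"increments": [[[0,0.4,0,0,0],[0,0.8,0,0,0],[0,1.2,0,0,0],[0,1.5,0,0,0],[0,1.8,0,0,0]]]}}

```text
t: 14.85
tool_pos: [0.6446, 0.0529, 0.0325]
tool_rot: [2.253, 2.185, 0.003]
contact_force: [-0.7, -2.9, 3.2]
opening: 0.0001
grip_force: 1.6
```

Request:
{"op": "servo_tool", "data": {"increments": [[[0,0.1,0,0,0],[0,0.2,0,0,0],[0,0.3,0,0,0]]]}}

```text
t: 15.15
tool_pos: [0.6434, 0.056, 0.0305]
tool_rot: [2.255, 2.187, 0.0]
contact_force: [0.1, -3.1, 1.5]
opening: 0.0001
grip_force: 1.5
```

```bash
python3 - <<'E'
from h import *
grab('top','top14'); print(caps('top14')); u,v,r=fit('top14',.060,-.016,0)
go(*push(.06,v,0,0,.03))
E
```

```text
[(array([239.61538462, 164.61538462]), np.int32(13)), (array([253. , 164.8]), np.int32(10))]
n 2 C [0.649  0.1565] bay [ 62.1 -19. ] rel 1.3 res mm 0.3
t 15.2 pos [0.6433 0.0562 0.0303] yaw 88.2 F [ 0.3 -3.3  1.6] -> cm [-0.27  0.24  0.03] turn 0.1
```

Request:
{"op": "servo_tool", "data": {"increments": [[[0,0.1,0,0,0],[0,0.2,0,0,0],[0,0.3,0,0,0],[0,0.3,0,0,0]]]}}

```text
t: 15.6
tool_pos: [0.6433, 0.0563, 0.0304]
tool_rot: [2.252, 2.185, -0.007]
contact_force: [-0.9, -12.4, 3.2]
opening: 0.0
grip_force: 6.2
```

Request:
{"op": "servo_tool", "data": {"increments": [[[0,-0.5,0,0,0],[0,-1,0,0,0],[0,-1,0,-4,0],[0,-1,0,-9,0],[0,-5,0,-12,0]]]}}

```text
t: 16.1
tool_pos: [0.6429, 0.0126, 0.1536]
tool_rot: [2.249, 2.193, 0.007]
contact_force: [1.1, -1.7, 0.1]
opening: -0.0001
grip_force: 0.0
```

Request:
{"op": "servo_tool", "data": {"increments": [[[0,-5,0,0,0],[0,-10,0,0,0],[0,-15,0,0,0],[0,-15,0,0,0]]]}}

```text
t: 16.5
tool_pos: [0.6366, -0.1457, 0.1499]
tool_rot: [2.262, 2.18, -0.001]
contact_force: [-0.1, 0.4, -0.8]
opening: -0.0002
grip_force: 0.0
```

```bash
python3 - <<'E'
from h import *
grab('top','top15'); grab('scene','scene15'); fit('top15',.060,-.016,0)
t=cv2.imread('pics/top15.png'); s=cv2.imread('pics/scene15.png')
cv2.imwrite('pics/c5.png',np.hstack([cv2.resize(t[140:240,225:305],None,fx=5,fy=5,interpolation=cv2.INTER_CUBIC),cv2.resize(s[190:290,350:430],None,fx=5,fy=5,interpolation=cv2.INTER_CUBIC)]))
E
```

```text
n 5 C [0.6478 0.1561] bay [ 61.7 -17.8] rel 0.2 res mm 0.5
```

View pics/c5.png

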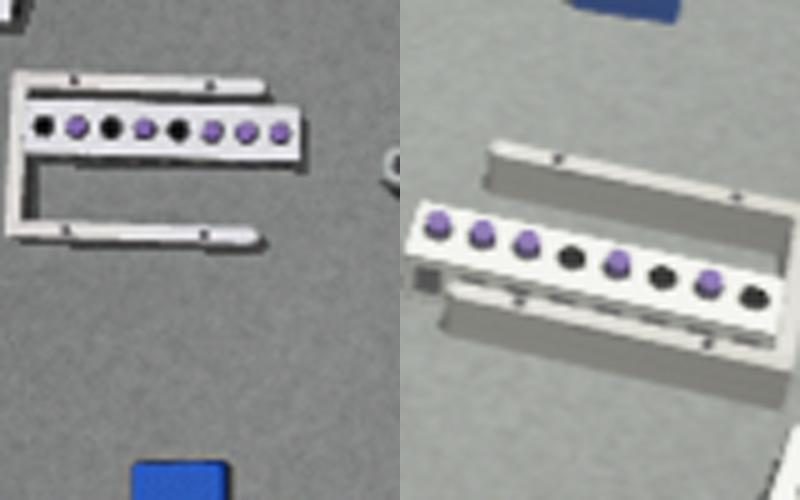

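The crop shows the rack between the bay walls with its leading end flush on the end wall (column 25). It lies parallel to the walls, and the slide box is where it was.

```bash
python3 -c "
from station import ctrl
print(ctrl.finish_job())"
```

```text
the job is handed in; nothing more can be done
None
```

The rack is home against the bay's end wall and straight to about 0.2°; it passed the post and the bystanders without contact, and the job was handed in at about 17 s of the 67 s allowed.

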